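Bottles back in their drip dishes

TASK

Tidy the worktop: stand the pepper mill, the brown mist bottle, the green-nozzled spray and the pink-capped bottle each in the drip dish of its own look - the mill in the pale wooden dish, the brown bottle in the dark brown dish, the green-nozzled spray in the green dish and the pink-capped bottle in the pink dish. Each must end upright, standing flat on the dish's floor inside the rim, let go and still. Knock none of them over and leave the white mug where it is.

Things in the scene. Friction and masses are not known exactly. Their poses are not given: they have to be found in the camera images.
- pepper_mill: Turned wooden pepper mill, orange-brown, 170 mm tall, 58 mm across at the foot, about 0.18 kg. Loose, standing upright; origin at the centre of its underside, z up. Any grasp yaw; grasp from above round the ball head, 48 mm wide at its middle, 142 mm high (fingertips no lower than 125 mm); a 12 mm knob tops it from 158 mm. It belongs in the pale wooden dish.
- brown_bottle: Dark brown (amber) round mist bottle with a grey top, 177 mm tall, body 49 mm across up to the shoulder (128 mm), about 0.16 kg. Loose, standing upright; origin at the centre of its underside, z up. Any grasp yaw; grasp from above by the grey top, a cylinder of 16.5 mm diameter from 148 to 177 mm height; below it is a collar of 27 mm diameter (128 to 147 mm). It belongs in the dark brown dish.
- green_spray: Slim white-and-black spray bottle with a green nozzle, 152 mm tall, body 38 mm across up to 116 mm, about 0.12 kg. Loose, standing upright; origin at the centre of its underside, z up. Grasp from above by the green nozzle, about 24 mm wide, from 118 to 150 mm height, or by the body. It belongs in the green dish.
- pink_bottle: Blue and grey bottle with a pink cap, 174 mm tall, body 42 mm (its x) by 53 mm (its y) up to 130 mm, about 0.23 kg. Loose, standing upright; origin at the centre of its underside, z up. Any grasp yaw; grasp from above by the pink cap, a cylinder of 38 mm diameter from 130 to 174 mm height. It belongs in the pink dish.
- wood_dish: Round pale wooden drip dish, 88 mm outside, 80 mm inside diameter. Fixed to the worktop (wall 4 mm, floor 4 mm thick, so the bottle's underside ends 4 mm above the worktop; rim 14 mm high); origin at the centre of its underside, z up.
- brown_dish: Round very dark brown drip dish, 78 mm outside, 70 mm inside diameter. Fixed to the worktop (wall 4 mm, floor 4 mm thick, so the bottle's underside ends 4 mm above the worktop; rim 14 mm high); origin at the centre of its underside, z up.
- green_dish: Round green drip dish, the smallest, 68 mm outside, 60 mm inside diameter. Fixed to the worktop (wall 4 mm, floor 4 mm thick, so the bottle's underside ends 4 mm above the worktop; rim 14 mm high); origin at the centre of its underside, z up.
- pink_dish: Round pink drip dish, 78 mm outside, 70 mm inside diameter. Fixed to the worktop (wall 4 mm, floor 4 mm thick, so the bottle's underside ends 4 mm above the worktop; rim 14 mm high); origin at the centre of its underside, z up.
- mug: Bystander: white speckled mug, 81 mm across, 94 mm tall, 120 mm with its handle (to its -y); loose, origin at the middle of the whole underside. Leave it alone. Beyond it, at the right rear, a shelf (x over 0.64, y under 0.03) and a cabinet (x over 0.55, y under -0.19) hang 0.46 m above the worktop: keep wrist and arm clear, travelling on the robot's side.
Mind the look-alikes: they are no part of the job. What is shaped like the pepper_mill but purple, red or turquoise is not meant.

How it is judged:
At the end, for the whole second after the job is handed in: Each of the four stands in its own dish: centre within 15 mm of the dish's centre, underside on the dish's floor (1 to 7.5 mm above the dish's underside), tilted less than 0.1 rad, at rest (under 20 mm/s) and not touched by the fingers (horizontal distance between pepper_mill and wood_dish below 0.015 m and z of pepper_mill in the frame of wood_dish between 0.001 and 0.0075 m and angle between each of pepper_mill, brown_bottle, green_spray, pink_bottle's own z axis and vertical below 0.1 rad and linear speed of each of pepper_mill, brown_bottle, green_spray, pink_bottle below 0.02 m/s and contact force between each of pepper_mill, brown_bottle, green_spray, pink_bottle and the fingers below 0.05 N and horizontal distance between brown_bottle and brown_dish below 0.015 m and z of brown_bottle in the frame of brown_dish between 0.001 and 0.0075 m and horizontal distance between green_spray and green_dish below 0.015 m and z of green_spray in the frame of green_dish between 0.001 and 0.0075 m and horizontal distance between pink_bottle and pink_dish below 0.015 m and z of pink_bottle in the frame of pink_dish between 0.001 and 0.0075 m).
It fails at once if a bottle or the mill is knocked over (tilted more than 0.8 rad) (angle between any of pepper_mill, brown_bottle, green_spray, pink_bottle's own z axis and vertical above 0.8 rad).
It fails at once if the mug is moved more than 30 mm or tipped more than 0.4 rad (distance of mug from where it was at the start of the episode above 0.03 m or angle between mug's own z axis and vertical above 0.4 rad).
It also fails if it takes over 120 s, if anything falls off the work surface, if the arm or the gripper's body presses on something with over 40 N, if the wrist force passes 120 N, or if a joint passes its speed limit or range.

ROBOT

A 6-joint arm with a two-finger parallel gripper is mounted at the origin on a cart in front of the work surface, level with it; the furniture and walls round the work are solid. World frame = base frame: x ahead of the robot, y to its left, z up, the work surface at z = 0. Lengths are in m, angles in rad, forces in N, time in s.
With the tool pointing down it reaches from about 0.35 to 0.975 m from the base axis. Payload 4.9 kg.
Tool frame: the origin (TCP) lies at the very end of the fingers, on their centre line; the grasp point (between the pads) lies 19 mm behind it; z points along the fingers, y is the line along which they close (so a half turn about z gives the same grasp; the last joint's range is limited). The gripper opens to 85 mm and grips with 20 to 120 N. Pads are 22 mm wide; open, the fingers measure 114 mm over their backs; the gripper's body (76 mm by 85 mm) begins 54 mm behind the grasp point. The pads swing forward as they close: fully open they stand 13 mm farther back than shut.
Start: joints at [1.1, 0.053, 1.613, -0, 1.476, -0.119], TCP at [0.215, 0.587, 0.231] pointing down, gripper open.
Joint ranges: [-3.01, 3.01], [-1.01, 2.22], [0.06, 2.58], [-1.02, 4.17], [0.09, 2.62], [-3.14, 3.14]. Speed limits (rad/s): [2.57, 2.57, 3.14, 3.14, 3.14, 3.14].

INTERFACE

Orientations are given as a unit quaternion [w, x, y, z].
In Python, from plant import * gives the robot as it stands.
- The arm moves only by the tool jog_arm, never from a script. Its argument "moves" is a list that holds one entry, the list of rows, each a list of 7 numbers: the finger opening in cm, from 0 to 8.54, then the shift along the tool's x, y, z in cm, then the turn, a rotation vector about the tool's x, y, z in rad. A call has 1 to 20 rows; each row shifts and turns the commanded pose from where the row before left it, along the tool's axes as they then stand; what a row does not reach is not made up. A row lasts 1/12 s, in which the tool goes at most 41.7 mm and 7.16 degrees, less where a joint would pass 70% of its speed; a pose out of reach is approached as far as the arm can. A call is refused whole if a number of a shift passes 4.17 or a number of a turn 0.125, either way. A call with a gripper value outside its range is refused whole. The fingers move at their own pace and stop on an object; the grip force is fixed at half the most. Time passes only in rows, so rows that do not move let the fingers close. It gives the time, the measured TCP pose, the force, the opening and the grip force at its end, in the units of the state.
- state(): the state, without advancing time (a new reading comes with each control period).
- grab_frame(name): name is "scene" or "top" or "wrist"; returns a dict with "color" (384x512x3 uint8, blue, green, red), "depth" (384x512 float32, m along the optical axis (not along the pixel's ray), 0 where there is no reading), "fx", "fy", "cx", "cy" (pixels), "R" (3x3) and "t" (3): a world point X has camera coordinates R X + t. Camera axes: x right, y down, z forward; pixel columns grow to the right and rows downward; lengths in m; the calibration is good to about 2 mm. A picture is of the moment at which its call begins.
- job_done(): hands the job in; it is judged then, once.
Trained networks look in a picture, given as the dict that the camera call returned (one of the last four; its "shot" number tells which), for a name from the list of things; names that differ only in an ending like _2 or _b are one class to them, and where a whole thing is asked for, a point or a joint stands for the part that bears it (a point fixed in the world has none). Each returns a list of dicts, best first, with "p" (0 to 1); they miss things now and then, are a little off and sometimes report something else, mostly with a low value. They report only what shows in the picture. A call takes as long as a camera call. They do not tell look-alikes from the thing itself.
- recognise(name, picture): "rect" ([centre column, centre row, width, height] in pixels, round what is visible of it).
- regions_of(name, picture): "pixels" (384x512 bool, what is visible of it) and "rect" ([centre column, centre row, width, height] in pixels, round what is visible of it).
The state is a dict: "time": time; "joint_pos": joint angles; "joint_vel": joint speeds; "joint_efforts": joint torques, N m; "tool_pos": TCP position; "tool_rot": TCP orientation; "contact_force": force on the tool from outside, world axes, zero at the start; "ft_torque": the same for the moment, N m; "gripper_width": opening from 0.0 (shut) to 1.0 (fully open); "grasp_force": force on a finger pad.
Only numpy, scipy, OpenCV 4.12 (cv2) and the standard library are available. Lean on these libraries where they do the work, as an engineer would, in place of code of your own. Each camera call takes 0.05 s, during which the arm holds its last target. There are 200 camera calls.

## Working session

There is one attempt and no reset: what is moved stays moved. The work goes in short steps, Python scripts to look and compute and a tool call to move; the robot and the scene stay as the last step left them, time stands still between calls to the robot, and variables do not carry over. Pictures are saved under pics/ and viewed, at most 14 in all, crops included, and the job is handed in when it is done.

Besides the shell and the picture viewer there is one more tool, called after "Emit:" by a JSON object that holds its "api" and its "payload". jog_arm: Moves the arm, as the interface text tells. Its arguments: {"type":"object","properties":{"moves":{"type":"array"}},"required":["moves"]}

```bash
mkdir -p pics
cat > h.py <<'E'
from plant import *
import numpy as np, cv2
def world(f,mask):
    v,u=np.nonzero(mask&(f["depth"]>0)); z=f["depth"][v,u]
    c=np.stack([(u-f["cx"])/f["fx"]*z,(v-f["cy"])/f["fy"]*z,z],1)
    return (c-f["t"])@f["R"]
E
python3 - <<'E'
from h import *
print(state())
for n in ["scene","top"]:
    f=grab_frame(n); cv2.imwrite(f"pics/{n}1.png",f["color"]); print(n,f["R"],f["t"])
    for o in ["pepper_mill","brown_bottle","green_spray","pink_bottle","wood_dish","brown_dish","green_dish","pink_dish","mug"]:
        for r in regions_of(o,f)[:5]:
            if r["p"]<.2: continue
            P=world(f,r["pixels"]); 
            if len(P)<5: continue
            hi=P[P[:,2]>np.percentile(P[:,2],98)-.02]
            print(o,round(r["p"],2),np.round(r["rect"]).astype(int),"mid",np.round((P.min(0)+P.max(0))/2,3),"min",np.round(np.percentile(P,2,0),3),"max",np.round(np.percentile(P,98,0),3),"top",np.round(hi.mean(0),3))
E
```

```text
{'time': 0.0, 'joint_pos': array([ 1.09998676e+00,  5.33585082e-02,  1.61429131e+00, -2.10603185e-05,
        1.47599962e+00, -1.18990138e-01]), 'joint_vel': array([-0.0002896 , -0.00021121,  0.00226315,  0.00051523,  0.00018385,
       -0.00025471]), 'joint_efforts': array([ 4.06597937e-04, -3.93671250e+01, -3.70182967e+01, -1.88840193e-05,
        7.09085914e-03, -1.53644470e-05]), 'tool_pos': array([0.21509396, 0.58615856, 0.2300636 ]), 'tool_rot': array([-2.88867979e-04,  1.75002803e-01,  9.84567398e-01, -9.87048524e-04]), 'contact_force': array([-0.10385789,  0.13003712, -0.24172604]), 'ft_torque': array([-0.01103742,  0.0279598 , -0.00868977]), 'grasp_force': 0.0, 'gripper_width': 0.99634523974295}
scene [[ 0.68643151 -0.72701946 -0.01595252]
 [-0.55473488 -0.50932898 -0.65791581]
 [ 0.47019252  0.46046356 -0.75292251]] [-0.31026558  0.2696269   0.95977733]
pepper_mill 0.85 [127 144  32  53] mid [0.32  0.39  0.083] min [0.282 0.331 0.004] max [0.327 0.366 0.159] top [0.304 0.349 0.151]
pepper_mill 0.82 [252 238  22  48] mid [ 0.325 -0.103  0.083] min [ 0.299 -0.145  0.006] max 
[... 3186 characters left out ...]
 0.174] top [0.58  0.317 0.171]
brown_dish 0.84 [188 203  30  30] mid [0.443 0.179 0.008] min [ 0.409  0.142 -0.   ] max [0.477 0.213 0.016] top [0.444 0.179 0.006]
green_dish 0.62 [235 205  25  29] mid [0.431 0.039 0.008] min [0.4   0.008 0.   ] max [0.461 0.069 0.017] top [0.431 0.039 0.006]
green_dish 0.52 [318 197  13  21] mid [ 0.449 -0.199  0.076] min [ 0.419 -0.205  0.003] max [ 0.456 -0.171  0.152] top [ 0.436 -0.188  0.145]
pink_dish 0.59 [143 209  30  28] mid [0.436 0.302 0.009] min [0.4   0.267 0.   ] max [0.47  0.337 0.017] top [0.436 0.304 0.006]
mug 0.84 [266 156  36  34] mid [ 0.567 -0.055  0.047] min [ 0.521 -0.098  0.012] max [ 0.598 -0.005  0.094] top [ 0.565 -0.049  0.087]
```

Run:
```python
from h import *
a=cv2.imread("pics/top1.png"); cv2.imwrite("pics/topc.png",cv2.resize(a[120:290,90:430],None,fx=2.35,fy=2.35,interpolation=cv2.INTER_CUBIC)[:600,:800])
```

```text
(no output)
```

View pics/topc.png

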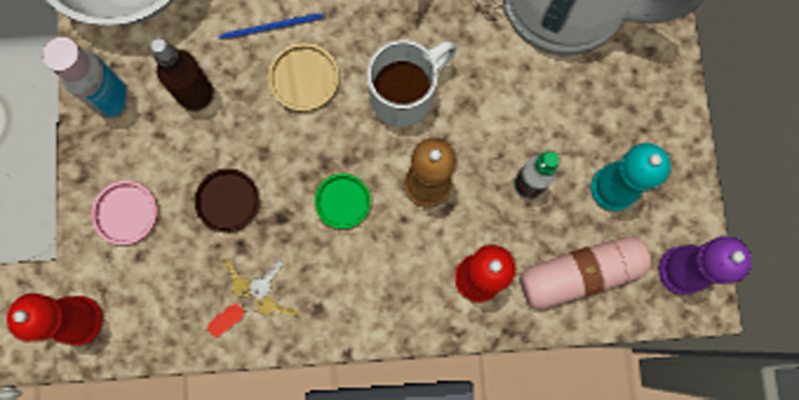

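View pics/scene1.png

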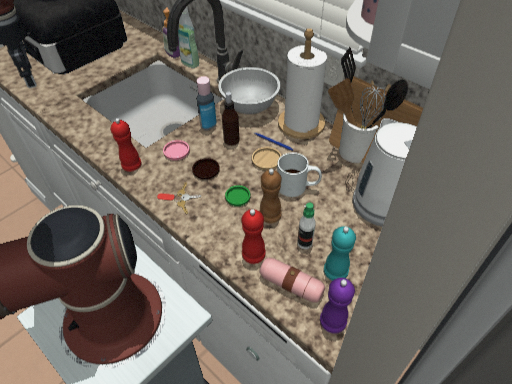

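The top view (full-resolution pixels) has five mill-shaped things: red (297,237), red (112,255), turquoise (359,195), purple (391,232) and orange-brown (272,192). Only the last one is orange-brown, so it is the pepper mill, and the enlarged crop confirms this at crop (432,165). The rest of the crop:
- **Bottles:** pink cap (62,55), brown bottle (180,75) and green spray (540,172).
- **Dishes:** pink (125,212), brown (227,200), green (343,200) and wood (304,77).

Next I'll fit circles of known radius.

```bash
cat >> h.py <<'E'
from scipy.optimize import least_squares
def fitc(P,g,r,lo,hi,R=.06):
    d=np.hypot(*(P[:,:2]-g).T)
    Q=P[(P[:,2]>lo)&(P[:,2]<hi)&(d<R)]
    if len(Q)<8: return None,len(Q),0
    s=least_squares(lambda c:np.hypot(*(Q[:,:2]-c).T)-r,g,loss="soft_l1",f_scale=.002)
    return np.round(s.x,4),len(Q),round(float(np.abs(s.fun).mean()),4)
def allpts(f): return world(f,np.ones(f["depth"].shape,bool))
E
python3 - <<'E'
from h import *
F={n:allpts(grab_frame(n)) for n in["scene","top"]}
for n,P in F.items():
    for o,g,r,lo,hi,R in [("mill head",(.443,-.07),.024,.132,.152,.04),("mill foot",(.443,-.07),.029,.003,.015,.045),
      ("brown body",(.58,.213),.0245,.02,.12,.035),("brown top",(.58,.213),.00825,.15,.172,.03),
      ("green body",(.437,-.19),.019,.02,.11,.03),("pink cap",(.58,.317),.019,.133,.168,.035),
      ("wood",(.59,.08),.042,.011,.018,.06),("brownD",(.443,.179),.037,.011,.018,.06),("greenD",(.432,.039),.032,.011,.018,.05),("pinkD",(.436,.302),.037,.011,.018,.06)]:
        print(n,o,*fitc(P,np.array(g),r,lo,hi,R))
    for o,g,lo in [("mill knob",(.443,-.07),.161),("brown top",(.58,.213),.172),("green noz",(.437,-.19),.13),("pink top",(.58,.317),.168)]:
        Q=P[(P[:,2]>lo)&(np.hypot(*(P[:,:2]-g).T)<.035)]
        print(n,o,len(Q),np.round(Q.min(0),3),np.round(Q.max(0),3),np.round(Q.mean(0),3))
E
```

```text
scene mill head [ 0.4455 -0.0653] 178 0.0023
scene mill foot [ 0.4448 -0.0653] 73 0.0016
scene brown body [0.5816 0.2169] 456 0.0025
scene brown top [0.5815 0.2159] 38 0.001
scene green body [ 0.4365 -0.1888] 391 0.0019
scene pink cap [0.5803 0.3208] 132 0.0013
scene wood [0.5882 0.0772] 85 0.0015
scene brownD [0.439  0.1777] 86 0.0014
scene greenD [0.4282 0.0379] 92 0.0013
scene pinkD [0.4319 0.3005] 74 0.0014
scene mill knob 22 [ 0.439 -0.072  0.161] [ 0.45  -0.063  0.17 ] [ 0.443 -0.068  0.167]
scene brown top 14 [0.572 0.207 0.172] [0.586 0.223 0.177] [0.58  0.214 0.174]
scene green noz 90 [ 0.425 -0.202  0.13 ] [ 0.444 -0.181  0.152] [ 0.432 -0.192  0.142]
scene pink top 79 [0.561 0.299 0.168] [0.598 0.337 0.173] [0.578 0.318 0.17 ]
top mill head [ 0.4475 -0.0667] 140 0.0023
top mill foot [ 0.4466 -0.0663] 50 0.0038
top brown body [0.5843 0.2166] 321 0.0027
top brown top [0.5834 0.216 ] 25 0.0005
top green body [ 0.439 -0.191] 165 0.002
top pink cap [0.5827 0.3208] 91 0.0005
top wood [0.5913 0.0781] 138 0.0013
top brownD [0.4421 0.1779] 130 0.0013
top greenD [0.4311 0.0384] 114 0.0013
top pinkD [0.4352 0.3016] 138 0.0012
top mill knob 22 [ 0.437 -0.073  0.161] [ 0.451 -0.061  0.171] [ 0.445 -0.066  0.168]
top brown top 33 [0.574 0.209 0.172] [0.59  0.221 0.181] [0.582 0.215 0.176]
top green noz 69 [ 0.427 -0.199  0.131] [ 0.448 -0.178  0.154] [ 0.436 -0.187  0.144]
top pink top 179 [0.563 0.301 0.168] [0.6   0.338 0.176] [0.582 0.319 0.172]
```

Emit:
{"api": "jog_arm", "payload": {"moves": [[[8.54,0,0,0,0,0,-0.117],[8.54,0,0,0,0,0,-0.117],[8.54,0,0,0,0,0,-0.118],[8.54,-2.6,-1.9,0,0,0,0],[8.54,-2.6,-1.9,0,0,0,0],[8.54,-2.6,-1.9,0,0,0,0],[8.54,-2.6,-1.9,0,0,0,0],[8.54,-2.6,-1.9,0,0,0,0],[8.54,-2.6,-1.9,0,0,0,0],[8.54,-2.6,-1.9,0,0,0,0],[8.54,-2.6,-1.9,0,0,0,0],[8.54,-2.6,-1.9,0,0,0,0],[8.54,-2.6,-1.9,0,0,0,0],[8.54,-2.6,-1.9,0,0,0,0],[8.54,-2.6,-1.9,0,0,0,0],[8.54,-2.6,-1.9,0,0,0,0],[8.54,0,0,0,0,0,0],[8.54,0,0,0,0,0,0]]]}}

```text
time: 2.6
tool_pos: [0.5544, 0.3387, 0.231]
tool_rot: [-0.0, 0.001, 1.0, -0.0]
contact_force: [0.1, 0.8, 0.1]
gripper_width: 0.997
grasp_force: 0.0
```

Emit:
{"api": "jog_arm", "payload": {"moves": [[[8.54,-1.35,-0.95,0,0,0,0],[8.54,-1.3,-0.9,0,0,0,0],[8.54,0,0,2,0,0,0],[8.54,0,0,2,0,0,0],[8.54,0,0,2,0,0,0],[8.54,0,0,2,0,0,0],[8.54,0,0,1.3,0,0,0],[8.54,0,0,0,0,0,0],[8.54,0,0,0,0,0,0],[0,0,0,0,0,0,0],[0,0,0,0,0,0,0],[0,0,0,0,0,0,0],[0,0,0,0,0,0,0],[0,0,0,0,0,0,0],[0,0,0,0,0,0,0],[0,0,0,0,0,0,0],[0,0,0,0,0,0,0],[0,0,0,0,0,0,0],[0,0,0,0,0,0,0]]]}}

```text
time: 4.18
tool_pos: [0.5809, 0.3216, 0.14]
tool_rot: [0.001, -0.0, 1.0, 0.0]
contact_force: [-1.1, -1.3, 5.7]
gripper_width: 0.431
grasp_force: 60.8
```

Emit:
{"api": "jog_arm", "payload": {"moves": [[[0,0,0,-1,0,0,0],[0,0,0,-2,0,0,0],[0,0,0,-2,0,0,0],[0,1,-0.1,0,0,0,0],[0,2,-0.3,0,0,0,0],[0,2.5,-0.4,0,0,0,0],[0,2.5,-0.4,0,0,0,0],[0,2.5,-0.4,0,0,0,0],[0,2.5,-0.3,0,0,0,0],[0,1.2,-0.1,0,0,0,0],[0,0.55,-0.05,0,0,0,0],[0,0,0,0,0,0,0],[0,0,0,0,0,0,0],[0,0,0,1.5,0,0,0],[0,0,0,1.0,0,0,0],[0,0,0,0,0,0,0],[0,0,0,0,0,0,0]]]}}

```text
time: 5.6
tool_pos: [0.4321, 0.3003, 0.1619]
tool_rot: [-0.001, 0.0, 1.0, -0.001]
contact_force: [0.0, 0.4, -2.9]
gripper_width: 0.431
grasp_force: 60.5
```

Run:
```python
from h import *
f=grab_frame("scene"); P=allpts(f); cv2.imwrite("pics/s2.png",cv2.resize(f["color"][80:230,90:290],None,fx=4,fy=4))
print(fitc(P,np.array([.434,.301]),.037,.011,.018),state()["tool_pos"])
Q=P[(np.hypot(P[:,0]-.434,P[:,1]-.301)<.06)&(P[:,2]>.03)&(P[:,2]<.15)];print(np.percentile(Q,[1,99],0))
```

```text
(array([0.4321, 0.301 ]), 51, 0.0015) [0.43260346 0.30060336 0.16284044]
[[0.40374623 0.27530751 0.03163904]
 [0.45222475 0.30804396 0.14637723]]
```

View pics/s2.png

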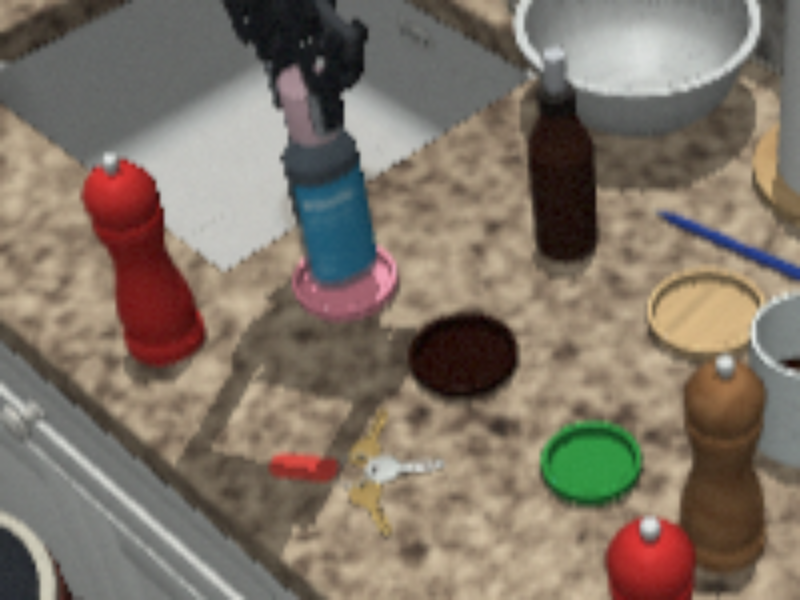

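The picture shows the bottle held upright with its base over the pink dish (345,280), so I'll lower and release it.

Emit:
{"api": "jog_arm", "payload": {"moves": [[[0,0,0,0.8,0,0,0],[0,0,0,0.6,0,0,0],[0,0,0,0.4,0,0,0],[0,0,0,0,0,0,0],[0,0,0,0,0,0,0],[0,0,0,0,0,0,0]]]}}

```text
time: 6.15
tool_pos: [0.4324, 0.3008, 0.1453]
tool_rot: [0.0, -0.0, 1.0, 0.0]
contact_force: [0.0, -0.5, -3.1]
gripper_width: 0.429
grasp_force: 60.8
```

Emit:
{"api": "jog_arm", "payload": {"moves": [[[0,0,0,0.15,0,0,0],[0,0,0,0,0,0,0],[5.5,0,0,0,0,0,0],[8.54,0,0,0,0,0,0],[8.54,0,0,0,0,0,0],[8.54,0,0,0,0,0,0],[8.54,0,0,0,0,0,0],[8.54,0,0,-1.5,0,0,0],[8.54,0,0,-2.5,0,0,0],[8.54,0,0,-3.0,0,0,0],[8.54,-2.5,-1.4,0,0,0,0],[8.54,-2.5,-1.4,0,0,0,0],[8.54,-2.5,-1.4,0,0,0,0],[8.54,-2.5,-1.4,0,0,0,0],[8.54,-2.5,-1.4,0,0,0,0],[8.54,-2.5,-1.5,0,0,0,0],[8.54,0,0,0,0,0,0],[8.54,0,0,0,0,0,0]]]}}

```text
time: 7.65
tool_pos: [0.5832, 0.2149, 0.2135]
tool_rot: [-0.0, 0.001, 1.0, 0.0]
contact_force: [0.1, 0.2, -0.0]
gripper_width: 1.002
grasp_force: 0.0
```

Run:
```python
from h import *
print(state()["tool_pos"])
for n in["scene","top"]:
    f=grab_frame(n); P=allpts(f); cv2.imwrite(f"pics/{n}3.png",f["color"])
    print(fitc(P,np.array([.434,.301]),.019,.135,.168,.035),fitc(P,np.array([.434,.301]),.037,.011,.018),fitc(P,np.array([.582,.216]),.00825,.15,.172,.03))
    print(P[np.hypot(P[:,0]-.434,P[:,1]-.301)<.03][:,2].max())
```

```text
[0.58323046 0.2149212  0.21350397]
(array([0.4324, 0.3004]), 137, 0.0011) (array([0.4336, 0.304 ]), 85, 0.0047) (array([0.5803, 0.2163]), 39, 0.0012)
0.17782754736031847
(None, 0, 0) (None, 0, 0) (None, 0, 0)Traceback (most recent call last):
  File "<stdin>", line 6, in <module>
    return umr_maximum(a, axis, None, out, keepdims, initial, where)
ValueError: zero-size array to reduction operation maximum which has no identity
```

Emit:
{"api": "jog_arm", "payload": {"moves": [[[8.54,0.1,0.1,2,0,0,0],[8.54,0,0,2,0,0,0],[8.54,0,0,1.5,0,0,0],[8.54,0,0,0.85,0,0,0],[8.54,0,0,0,0,0,0],[8.54,0,0,0,0,0,0],[0,0,0,0,0,0,0],[0,0,0,0,0,0,0],[0,0,0,0,0,0,0],[0,0,0,0,0,0,0],[0,0,0,0,0,0,0],[0,0,0,0,0,0,0],[0,0,0,0,0,0,0],[0,0,0,0,0,0,0],[0,0,0,0,0,0,0],[0,0,0,0,0,0,0]]]}}

```text
time: 9.08
tool_pos: [0.5818, 0.2168, 0.1509]
tool_rot: [0.001, -0.0, 1.0, 0.0]
contact_force: [-0.1, -0.8, 3.0]
gripper_width: 0.167
grasp_force: 58.9
```

Emit:
{"api": "jog_arm", "payload": {"moves": [[[0,0,0,-1,0,0,0],[0,0,0,-2,0,0,0],[0,0,0,-2,0,0,0],[0,1,-0.3,0,0,0,0],[0,2,-0.5,0,0,0,0],[0,2.5,-0.7,0,0,0,0],[0,2.5,-0.7,0,0,0,0],[0,2.5,-0.7,0,0,0,0],[0,2,-0.5,0,0,0,0],[0,1.1,-0.3,0,0,0,0],[0,0.5,-0.1,0,0,0,0],[0,0,0,0,0,0,0],[0,0,0,0,0,0,0],[0,0,0,1.5,0,0,0],[0,0,0,1.0,0,0,0],[0,0,0,0,0,0,0],[0,0,0,0,0,0,0]]]}}

```text
time: 10.5
tool_pos: [0.4401, 0.1786, 0.1741]
tool_rot: [-0.001, -0.0, 1.0, -0.0]
contact_force: [0.4, -0.0, -0.5]
gripper_width: 0.165
grasp_force: 58.6
```

Run:
```python
from h import *
f=grab_frame("scene"); P=allpts(f)
print(state()["tool_pos"])
for lo in (.04,.07,.1): print(fitc(P,np.array([.44,.178]),.0245,lo,lo+.03,.05))
```

```text
[0.44054304 0.17876457 0.17497061]
(array([0.4389, 0.1784]), 135, 0.001)
(array([0.4393, 0.1783]), 143, 0.0011)
(array([0.4399, 0.1796]), 183, 0.0019)
```

Emit:
{"api": "jog_arm", "payload": {"moves": [[[0,0,0,0.8,0,0,0],[0,0,0,0.6,0,0,0],[0,0,0,0.4,0,0,0],[0,0,0,0.15,0,0,0],[0,0,0,0,0,0,0],[0,0,0,0,0,0,0],[0,0,0,0,0,0,0]]]}}

```text
time: 11.13
tool_pos: [0.4406, 0.1788, 0.156]
tool_rot: [0.0, -0.0, 1.0, 0.0]
contact_force: [0.0, 0.7, -1.8]
gripper_width: 0.17
grasp_force: 58.9
```

Emit:
{"api": "jog_arm", "payload": {"moves": [[[0,0,0,0.12,0,0,0],[0,0,0,0,0,0,0],[3.5,0,0,0,0,0,0],[8.54,0,0,0,0,0,0],[8.54,0,0,0,0,0,0],[8.54,0,0,0,0,0,0],[8.54,0,0,0,0,0,0],[8.54,0,0,-1.5,0,0,0],[8.54,0,0,-2.5,0,0,0],[8.54,0,0,-3.0,0,0,0],[8.54,-0.1,-3.0,0,0,0,0],[8.54,-0.1,-3.5,0,0,0,0],[8.54,-0.1,-3.5,0,0,0,0],[8.54,-0.1,-3.5,0,0,0,0],[8.54,-0.1,-3.5,0,0,0,0],[8.54,0,-3.5,0,0,0,0],[8.54,0,-3.0,0,0,0,0],[8.54,0,-1.0,0,0,0,0],[8.54,0,0,0,0,0,0],[8.54,0,0,0,0,0,0]]]}}

```text
time: 12.8
tool_pos: [0.4455, -0.066, 0.2245]
tool_rot: [-0.0, 0.0, 1.0, 0.0]
contact_force: [0.3, 0.4, -0.2]
gripper_width: 0.997
grasp_force: 0.0
```

Run:
```python
from h import *
f=grab_frame("scene"); P=allpts(f)
print(state()["tool_pos"])
for lo in (.04,.07,.1): print(fitc(P,np.array([.44,.178]),.0245,lo,lo+.03,.05))
Q=P[np.hypot(P[:,0]-.44,P[:,1]-.178)<.03];print(Q[:,2].max())
print(fitc(P,np.array([.446,-.066]),.024,.132,.152,.04))
```

```text
[ 0.44550801 -0.06539755  0.22453387]
(array([0.4398, 0.1782]), 131, 0.001)
(array([0.44  , 0.1786]), 158, 0.0011)
(array([0.4445, 0.1846]), 165, 0.0033)
0.18138132801432275
(array([ 0.4459, -0.065 ]), 178, 0.0023)
```

Brown is placed upright, with its top at 0.181. Next I'll grasp the mill with the TCP at 0.123.

Emit:
{"api": "jog_arm", "payload": {"moves": [[[8.54,0,0,2.5,0,0,0],[8.54,0,0,2.5,0,0,0],[8.54,0,0,2.5,0,0,0],[8.54,0,0,1.7,0,0,0],[8.54,0,0,1,0,0,0],[8.54,0,0,0,0,0,0],[8.54,0,0,0,0,0,0],[0,0,0,0,0,0,0],[0,0,0,0,0,0,0],[0,0,0,0,0,0,0],[0,0,0,0,0,0,0],[0,0,0,0,0,0,0],[0,0,0,0,0,0,0],[0,0,0,0,0,0,0],[0,0,0,0,0,0,0],[0,0,0,0,0,0,0]]]}}

```text
time: 14.18
tool_pos: [0.4468, -0.0666, 0.1244]
tool_rot: [0.002, 0.0, 1.0, -0.0]
contact_force: [1.3, -0.1, 6.3]
gripper_width: 0.55
grasp_force: 62.4
```

Emit:
{"api": "jog_arm", "payload": {"moves": [[[0,0,0,-1,0,0,0],[0,0,0,-2,0,0,0],[0,0,0,-2,0,0,0],[0,0,1.2,0,0,0,0],[0,0,2.2,0,0,0,0],[0,0,2.5,0,0,0,0],[0,0,2.5,0,0,0,0],[0,0,2.5,0,0,0,0],[0,0,2.2,0,0,0,0],[0,-1,1.3,0,0,0,0],[0,-2,0,0,0,0,0],[0,-2.5,0,0,0,0,0],[0,-2.5,0,0,0,0,0],[0,-2.5,0,0,0,0,0],[0,-2,0,0,0,0,0],[0,-1.3,0,0,0,0,0],[0,-0.6,0,0,0,0,0],[0,0,0,1.5,0,0,0],[0,0,0,1.0,0,0,0],[0,0,0,0,0,0,0]]]}}

```text
time: 15.85
tool_pos: [0.5867, 0.0777, 0.144]
tool_rot: [-0.003, -0.0, 1.0, -0.0]
contact_force: [0.5, 0.6, -2.7]
gripper_width: 0.55
grasp_force: 62.2
```

Run:
```python
from h import *
f=grab_frame("scene"); P=allpts(f); cv2.imwrite("pics/s4.png",cv2.resize(f["color"][80:230,190:390],None,fx=4,fy=4))
print(state()["tool_pos"])
for lo in (.028,.035): print(fitc(P,np.array([.59,.078]),.029,lo,lo+.012,.04))
```

```text
[0.58729229 0.07775268 0.14520641]
(array([0.5855, 0.0796]), 86, 0.0017)
(array([0.586 , 0.0804]), 49, 0.0014)
```

View pics/s4.png

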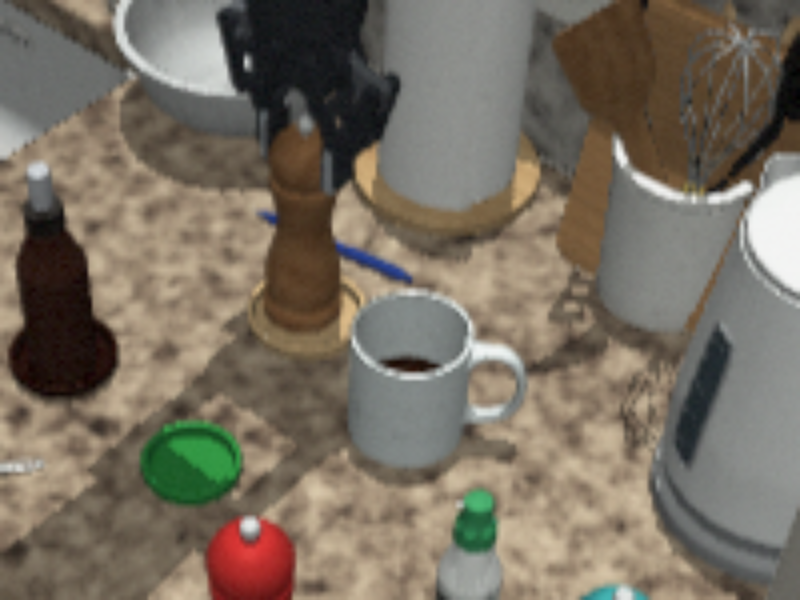

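The mill is held over the wooden dish (305,310), clear of the mug. I'll nudge it 2–3 mm and lower it.

Emit:
{"api": "jog_arm", "payload": {"moves": [[[0,-0.25,-0.2,0.5,0,0,0],[0,0,0,0.6,0,0,0],[0,0,0,0.4,0,0,0],[0,0,0,0.1,0,0,0],[0,0,0,0,0,0,0],[0,0,0,0,0,0,0],[0,0,0,0,0,0,0]]]}}

```text
time: 16.48
tool_pos: [0.5922, 0.0758, 0.132]
tool_rot: [0.0, -0.0, 1.0, 0.0]
contact_force: [-0.1, 0.9, -2.0]
gripper_width: 0.549
grasp_force: 62.2
```

Emit:
{"api": "jog_arm", "payload": {"moves": [[[0,0.1,0.1,0.2,0,0,0],[0,0,0,0.17,0,0,0],[0,0,0,0,0,0,0],[0,0,0,0,0,0,0],[0,0,0,0,0,0,0]]]}}

```text
time: 16.9
tool_pos: [0.5914, 0.0769, 0.1285]
tool_rot: [0.001, -0.0, 1.0, 0.0]
contact_force: [0.5, 0.6, 1.5]
gripper_width: 0.55
grasp_force: 62.5
```

Emit:
{"api": "jog_arm", "payload": {"moves": [[[6,0,0,0,0,0,0],[8.54,0,0,0,0,0,0],[8.54,0,0,0,0,0,0],[8.54,0,0,0,0,0,0],[8.54,0,0,-1.5,0,0,0],[8.54,0,0,-3,0,0,0],[8.54,0,0,-3.5,0,0,0],[8.54,0,0,-1,0,0,0],[8.54,3,0,0,0,0,0],[8.54,3,-1,0,0,0,0],[8.54,2.5,-3,0,0,0,0],[8.54,2.5,-3,0,0,0,0],[8.54,2.4,-3,0,0,0,0],[8.54,1,-3.5,0,0,0,0],[8.54,1,-3.5,0,0,0,0],[8.54,0,-3.5,0,0,0,0],[8.54,0,-3.5,0,0,0,0],[8.54,0,-2.7,0,0,0,0],[8.54,0,0,0,0,0,0],[8.54,0,0,0,0,0,0]]]}}

```text
time: 18.57
tool_pos: [0.4367, -0.1912, 0.2176]
tool_rot: [-0.0, 0.001, 1.0, 0.0]
contact_force: [-0.4, -0.0, 0.6]
gripper_width: 1.0
grasp_force: 0.0
```

Run:
```python
from h import *
f=grab_frame("scene"); P=allpts(f)
print(state()["tool_pos"])
print(fitc(P,np.array([.59,.078]),.024,.136,.156,.04))
print(fitc(P,np.array([.59,.078]),.029,.017,.025,.035))
Q=P[np.hypot(P[:,0]-.59,P[:,1]-.078)<.03];print(Q[:,2].max())
print(fitc(P,np.array([.437,-.19]),.019,.02,.11,.03))
Q=P[(P[:,2]>.12)&(P[:,2]<.155)&(np.hypot(P[:,0]-.437,P[:,1]+.19)<.025)];print(Q.min(0),Q.max(0))
```

```text
[ 0.43680581 -0.19020007  0.21751597]
(array([0.5904, 0.0783]), 146, 0.0023)
(array([0.5923, 0.0799]), 42, 0.0019)
0.16447563348206534
(array([ 0.4365, -0.1888]), 394, 0.0018)
[ 0.42286519 -0.20221103  0.120592  ] [ 0.44335025 -0.17993242  0.15254681]
```

Emit:
{"api": "jog_arm", "payload": {"moves": [[[6.5,0,0,1,0,0,0],[6.5,0,0,2,0,0,0],[6.5,0,0,2,0,0,0],[6.5,0,0,2,0,0,0],[6.5,0,0,1.8,0,0,0],[6.5,0,0,1,0,0,0],[6.5,0,0,0,0,0,0],[6.5,0,0,0,0,0,0],[0,0,0,0,0,0,0],[0,0,0,0,0,0,0],[0,0,0,0,0,0,0],[0,0,0,0,0,0,0],[0,0,0,0,0,0,0],[0,0,0,0,0,0,0],[0,0,0,0,0,0,0],[0,0,0,0,0,0,0]]]}}

```text
time: 19.95
tool_pos: [0.4379, -0.1908, 0.1214]
tool_rot: [0.001, -0.0, 1.0, -0.001]
contact_force: [-0.9, 0.6, 5.1]
gripper_width: 0.241
grasp_force: 58.8
```

Emit:
{"api": "jog_arm", "payload": {"moves": [[[0,0,0,-1,0,0,0],[0,0,0,-2,0,0,0],[0,0,0,-2,0,0,0],[0,0,1,0,0,0,0],[0,0.1,2,0,0,0,0],[0,0.1,2.5,0,0,0,0],[0,0.1,3,0,0,0,0],[0,0.1,3,0,0,0,0],[0,0.1,3,0,0,0,0],[0,0.1,3,0,0,0,0],[0,0.1,2.5,0,0,0,0],[0,0.05,1.8,0,0,0,0],[0,0,1,0,0,0,0],[0,0,0,0,0,0,0],[0,0,0,0,0,0,0],[0,0,0,1.5,0,0,0],[0,0,0,1,0,0,0],[0,0,0,0,0,0,0],[0,0,0,0,0,0,0],[0,0,0,0,0,0,0]]]}}

```text
time: 21.62
tool_pos: [0.4296, 0.0372, 0.145]
tool_rot: [-0.0, 0.0, 1.0, -0.0]
contact_force: [-0.8, 0.3, -1.4]
gripper_width: 0.244
grasp_force: 59.0
```

Run:
```python
from h import *
f=grab_frame("scene"); P=allpts(f)
print(state()["tool_pos"])
for lo in (.035,.06,.085): print(fitc(P,np.array([.43,.038]),.019,lo,lo+.025,.035))
```

```text
[0.42982332 0.03728813 0.14540129]
(array([0.4271, 0.0383]), 88, 0.0009)
(array([0.4274, 0.0377]), 98, 0.0008)
(array([0.4275, 0.0374]), 108, 0.0008)
```

Emit:
{"api": "jog_arm", "payload": {"moves": [[[0,0,0,0.8,0,0,0],[0,0,0,0.6,0,0,0],[0,0,0,0.4,0,0,0],[0,0,0,0.2,0,0,0],[0,0,0,0,0,0,0],[0,0,0,0,0,0,0],[0,0,0,0,0,0,0]]]}}

```text
time: 22.25
tool_pos: [0.4299, 0.0378, 0.1256]
tool_rot: [0.001, -0.0, 1.0, -0.0]
contact_force: [0.2, -0.1, 4.0]
gripper_width: 0.244
grasp_force: 59.6
```

Contact. I'll release, raise, and back off towards the robot's start side for a clear top view.

Emit:
{"api": "jog_arm", "payload": {"moves": [[[5,0,0,0,0,0,0],[6.5,0,0,0,0,0,0],[6.5,0,0,0,0,0,0],[6.5,0,0,0,0,0,0],[6.5,0,0,-1.5,0,0,0],[6.5,0,0,-3,0,0,0],[6.5,0,0,-3.5,0,0,0],[6.5,0,0,-3,0,0,0],[6.5,0,-3,0,0,0,0],[6.5,0,-3.5,0,0,0,0],[6.5,0,-3.5,0,0,0,0],[6.5,0,-3.5,0,0,0,0],[6.5,0,-3.5,0,0,0,0],[6.5,0,-3.5,0,0,0,0],[6.5,0,-3.5,0,0,0,0],[6.5,0,-3,0,0,0,0],[6.5,0,0,0,0,0,0],[6.5,0,0,0,0,0,0],[6.5,0,0,0,0,0,0]]]}}

```text
time: 23.83
tool_pos: [0.4294, -0.2319, 0.2346]
tool_rot: [-0.0, -0.0, 1.0, 0.0]
contact_force: [0.1, 0.2, 0.1]
gripper_width: 0.763
grasp_force: 0.0
```

Run:
```python
from h import *
for n in["scene","top"]:
    f=grab_frame(n); P=allpts(f); cv2.imwrite(f"pics/{n}9.png",f["color"])
    for o,d,rd,r,lo,hi in[("mill",(.590,.078),.042,.024,.136,.156),("brown",(.4405,.178),.037,.0245,.03,.12),("green",(.43,.038),.032,.019,.025,.11),("pink",(.4335,.301),.037,.019,.137,.172)]:
        d=np.array(d);Q=P[np.hypot(*(P[:,:2]-d).T)<.025]
        print(n,o,*fitc(P,d,r,lo,hi,.035),"dish",*fitc(P,d,rd,.011,.016,.05),"top",Q[:,2].max() if len(Q) else None)
    for r in regions_of("mug",f)[:1]:
        p=world(f,r["pixels"]);print("mug",r["p"],np.percentile(p,[2,98],0))
```

```text
scene mill [0.5906 0.0787] 141 0.0024 dish [0.5905 0.0823] 89 0.0061 top 0.16310554765991603
scene brown [0.4405 0.179 ] 461 0.0022 dish [0.4405 0.1796] 69 0.004 top 0.1807299439300103
scene green [0.4276 0.0396] 342 0.0017 dish [0.429  0.0385] 84 0.0036 top 0.15594187630483675
scene pink [0.4321 0.3003] 140 0.0012 dish [0.4341 0.303 ] 78 0.0042 top 0.17794324161069924
mug 0.81 [[ 0.51738706 -0.1061597   0.00115718]
 [ 0.5965328  -0.00458478  0.09207476]]
top mill [0.5926 0.0775] 136 0.0022 dish [0.5929 0.0784] 111 0.0031 top 0.17511636604564296
top brown [0.4432 0.1789] 240 0.0025 dish [0.4426 0.1785] 89 0.002 top 0.18360566012128798
top green [0.4304 0.0387] 125 0.0019 dish [0.4313 0.0385] 93 0.0013 top 0.1588133733860928
top pink [0.4344 0.2999] 73 0.0003 dish [0.4358 0.3027] 93 0.0023 top 0.17996415026704038
mug 0.86 [[ 0.52092313 -0.10003359  0.0216326 ]
 [ 0.59833873 -0.00565173  0.0941343 ]]
```

View pics/scene9.png

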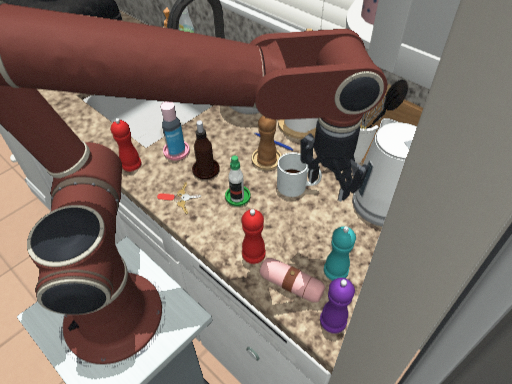

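All four stand in their own dishes: pink (173,140), brown (205,160), green (236,185) and mill (266,145). The mug is unmoved. I'll hand it in.

```bash
python3 -c "
from plant import *
print(job_done())"
```

```text
the job is handed in; nothing more can be done
None
```

I handed the job in at about 24 s of arm time: the final camera check shows all four standing upright in their own dishes, within about 3 mm of centre, with the mug where it was; no verdict came back.

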